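# Cock the hammer of the watch shock tester

## Robot

A 6-joint arm with a two-finger parallel gripper is mounted at the origin on the work surface. World frame = base frame: x ahead of the robot, y to its left, z up, the work surface at z = 0. Lengths are in m, angles in rad, forces in N, time in s.
With the tool pointing down it reaches from about 0.25 to 0.775 m from the base axis. Payload 4 kg.
Tool frame: the origin (TCP) lies midway between the tips of the shut fingers; the grasp point (between the pads) lies 19 mm behind it; z points along the fingers, y is the direction in which the jaws open and shut (so a half turn about z gives the same grasp; the last joint's range is limited). The gripper opens to 94 mm and grips with 3 to 60 N. Pads are 16 mm wide; open, the fingers measure 119 mm over their backs; the gripper's body (75 mm by 177 mm) begins 78 mm behind the grasp point.
Start: joints at [1.165, 0.087, 1.371, -0, 1.684, -0.103], TCP at [0.164, 0.525, 0.206] pointing down, gripper open.
Joint ranges: [-3.1, 3.1], [-0.76, 2.03], [0.27, 2.55], [-1.08, 4.22], [0.17, 2.65], [-2.57, 2.57]. Speed limits (rad/s): [2.79, 2.79, 3.14, 3.14, 3.14, 3.14].

## Interface

Orientations are given as [roll, pitch, yaw] about the fixed x, y, z axes, in that order (R = Rz(yaw) Ry(pitch) Rx(roll)).
In Python, from bench import robot gives the robot as it stands.
- The arm moves only by the tool apply_moves, never from a script. Its argument "rows" is a list of rows, each an object with "delta_pos": the shift along the tool's x, y, z in mm, a list of three; "turn": the turn about the tool's z in degrees. In form: [{"delta_pos": [dx, dy, dz], "turn": turn}, ...]. A call has 1 to 20 rows; each row is the pose to reach, as a shift and turn from the pose commanded when the call began, along the tool's axes at that moment; what a row does not reach only later rows make up. A row lasts 1/8 s, in which the tool goes at most 62.5 mm and 10.7 degrees, less where a joint would pass 70% of its speed; a pose out of reach is approached as far as the arm can. A call with a gripper value outside its range is refused whole. "hand" is the finger opening in mm, from 0 to 94, set as the call begins (left out, the last holds). The fingers move at their own pace and stop on an object; the grip force is fixed at half the most. Time passes only in rows, so rows that repeat a pose let the fingers close. It gives the time, the measured TCP pose, the force and the opening at its end, in the units of the state.
- robot.get_obs(): the state, without advancing time (a new reading comes with each control period).
- robot.snapshot(name): name is "scene" or "side" or "wrist"; returns the picture (420x560x3 uint8, red, green, blue); there is no depth.
- robot.camera_model(name): a dict with "fx", "fy", "cx", "cy" (pixels), "R" (3x3) and "t" (3): a world point X has camera coordinates R X + t; the wrist camera has in their place "mount" (4x4, takes a point from camera to tool coordinates, whose origin is the TCP and whose axes are the flange's). Camera axes: x right, y down, z forward; pixel columns grow to the right and rows downward; lengths in m; the calibration is good to about 2 mm. The wrist camera is an equidistant fisheye: a pixel r from the principal point sees the ray r / f radians off the axis. A picture is of the moment at which its call begins: read the wrist's pose just before it. camera_model takes no time and is no camera call.
- robot.close_job(): hands the job in, once; it reports no verdict.
The state is a dict: "time": time; "joint_positions": joint angles; "qvel": joint speeds; "joint_torque": joint torques, N m; "tool_pos": TCP position; "ee_rot": TCP orientation; "wrist_force": force on the tool from outside, world axes, zero at the start; "wrist_torque": the same for the moment, N m; "width": finger opening in m.
Only numpy, scipy, OpenCV 4.12 (cv2) and the standard library are available. Lean on these libraries where they do the work, as an engineer would, in place of code of your own. Each camera call takes 0.05 s, during which the arm holds its last target.

## Task

Get the shock tester ready for the next watch: draw its spring hammer back by the black grip until the catch hooks it, ease its load onto the catch and let go. The hammer must stay cocked and must never fly forward out of control, and nothing else on the bench may be knocked about.

Things in the scene. Friction and masses are not known exactly. Their poses are not given: they have to be found in the camera images.
- tester: Shock tester, fixed to the bench: cream base plate 340 (x) x 150 (y) x 20 mm. Origin: centre of its underside. x: the way the hammer strikes, roughly away from the robot; y: along the hammer's shaft; z up. At rest the hammer stands upright at x = 0; the anvil column (x 13-59, 135 high) and a foam tray lie ahead of it. Behind the hammer (x under -10) all is free above z = 120 mm
- guard_edge (a point): Middle of the guard's rear bar, at tester (-5, 0, 333) mm. The guard is a level steel wire grid, z 323-337 mm, from x -9 to +154, y -80 to +80 mm, on two posts at x = 115. The resting grip lies just under its rear bar, so the tool must come in from behind (-x side), tilted about 30 to 45 deg from vertical, pointing down and towards +x
- hammer_grip (a point): Centre of the hammer's black grip: a round cross-bar 20 mm thick, 44 mm long along the tester's y, atop the hammer arm (bar 12 x 14 mm, from below), 170 mm from the shaft. Its ends are free: pinch it end to end (44 mm wide). It is a sleeve that turns freely on its pin, so the tool need not turn with the hammer. Under it is the white head, 40 mm thick, 60 long, centre 115 mm from the shaft
- hammer_pivot (a point): Centre of the hammer's shaft (axis of its swing, along the tester's y), at tester (0, 0, 45) mm. The grip goes round it at 170 mm: at hammer angle q it is at tester x = -170 sin q, z = 45 + 170 cos q mm; at rest (0, 0, 215), cocked about (-122, 0, 163)
- hammer (a joint): Hammer angle, rad: 0 upright at rest on its buffer, growing as it is drawn back (to the tester's -x), hard stop at 0.92. Springs pull it forward: about 2.5 N at the grip at rest, 5.3 N cocked, some more while its cross pin pushes the catch aside (from about 0.56). The catch snaps over the pin by 0.83; eased forward, the hammer is then held at about 0.80. Let go unhooked, it flies forward
- catch (a joint): Angle, rad, of the catch, a small steel hook lever with a light spring, on the base behind the hammer: 0 closed (both before and after it has hooked the hammer), up to about 0.15 while the hammer's pin pushes past it. Turned about 0.08 or more it lets the cocked hammer go
- trigger (a point): Top of the trigger paddle, the catch's rear end: a steel plate 28 x 30 mm at tester (-144, 0, 60) mm, about 100 mm below the cocked grip. A light push down (some 4 N) fires the cocked hammer: keep off it
- loupe_mid (a point): Centre of a black loupe, 38 mm across, 30 mm high, standing on the bench beside the tester's base (+y side): a bystander
- cushion_mid (a point): Centre of a black round watch-case cushion, 72 mm across, 20 mm high, on the bench beside the tester's base (-y side): a bystander
- dust_cover_mid (a point): Centre of a glass dust cover, a dome 90 mm across, 72 mm high with its knob, on the green mat to the left: a bystander
- tweezers_mid (a point): Centre of steel tweezers, 126 mm long, 5 mm thick, on the green mat: a bystander
- watch_mid (a point): Centre of a steel watch laid out flat, 160 mm long, 10 mm thick, on the green mat: a bystander
- pin_block_mid (a point): Centre of a white bracelet-pin block, 70 x 85 mm, 65 mm high, on the right of the bench: a bystander
- driver_stand_mid (a point): Centre of a black round screwdriver stand, 96 mm across, 90 mm high, on the right of the bench: a bystander
- parts_tray_mid (a point): Centre of a white round parts tray, 100 mm across, 20 mm high, on the right of the bench: a bystander

How it is judged:
By the outcome, as a careful person would: the job done as asked, in the order asked, and still so for the second after the job is handed in, with the robot touching nothing.
It also fails if it takes over 42 s, if anything falls off the work surface, if the arm or the gripper's body presses on something with over 40 N, if the wrist force passes 120 N, or if a joint passes its speed limit or range.

## Working session

There is one attempt and no reset: what is moved stays moved. The work goes in short steps, Python scripts to look and compute and a tool call to move; the robot and the scene stay as the last step left them, time stands still between calls to the robot, and variables do not carry over. Pictures are saved under pics/ and viewed, and the job is handed in when it is done.

Besides the shell and the picture viewer there is one more tool, called after "Call:" as name(argument=value, ...), one argument or row to a line, values as JSON. apply_moves: Moves the arm, as the interface text tells. Its arguments: {"type":"object","properties":{"rows":{"type":"array","items":{"type":"object","properties":{"delta_pos":{"type":"array","items":{"type":"number"}},"turn":{"type":"number"}}}},"hand":{"type":"number"}},"required":["rows"]}

```bash
ls; mkdir -p pics; cat > look.py <<'E'
import cv2,sys
from bench import robot
def snap(n,f):
    im=robot.snapshot(n); cv2.imwrite('pics/'+f,cv2.cvtColor(im,cv2.COLOR_RGB2BGR)); return im
E
python3 - <<'E'
from look import *
print(robot.get_obs())
for n in ['scene','side','wrist']:
    snap(n,n+'0.png'); print(n,robot.camera_model(n))
E
```

```text
pics
{'time': 0.0, 'joint_positions': array([ 1.16488899e+00,  8.79345381e-02,  1.37226351e+00, -1.47879755e-05,
        1.68359992e+00, -1.03114046e-01]), 'qvel': array([ 0.00074796,  0.0011494 , -0.00062467, -0.00023367, -0.00143217,
        0.0006636 ]), 'joint_torque': array([ 2.51334095e-04, -3.40185463e+01, -3.02426755e+01,  7.17392773e-02,
        3.30400304e-02, -1.64226954e-04]), 'tool_pos': array([0.16379836, 0.5244583 , 0.20431068]), 'ee_rot': array([-3.13939754e+00, -2.12376664e-04,  2.83879748e+00]), 'wrist_force': array([-0.08112159,  0.92512488, -0.24301264]), 'wrist_torque': array([0.04094329, 0.03145214, 0.02584871]), 'width': 0.09429451649787197}
scene {'fx': 445.7256954357112, 'fy': 445.7256954357112, 'cx': 279.6306277199797, 'cy': 204.6281267784814, 'R': array([[ 0.80910088,  0.58762269,  0.00743995],
       [ 0.36156945, -0.48778689, -0.79456371],
       [-0.46327455,  0.64557225, -0.60713521]]), 't': array([-0.41017232,  0.02029342,  1.45509047])}
side {'fx': 528.2924769131919, 'fy': 528.2924769131919, 'cx': 272.5226066190012, 'cy': 207.69158542343257, 'R': array([[-0.99786039, -0.06276343,  0.018314  ],
       [-0.05415952,  0.63659275, -0.76929605],
       [ 0.0366251 , -0.76864193, -0.63862992]]), 't': array([0.48516922, 0.14151938, 1.64880359])}
wrist {'fx': 325.19226210127806, 'fy': 325.19226210127806, 'cx': 281.4312582252916, 'cy': 214.36082410001808, 'mount': array([[ 1.58230652e-03, -9.70071875e-01, -2.42812797e-01,
         7.12288982e-02],
       [ 9.99998358e-01,  1.32055698e-03,  1.24074491e-03,
         2.00296202e-04],
       [-8.82963607e-04, -2.42814362e-01,  9.70072372e-01,
        -1.79452288e-01],
       [ 0.00000000e+00,  0.00000000e+00,  0.00000000e+00,
         1.00000000e+00]])}
```

View pics/scene0.png

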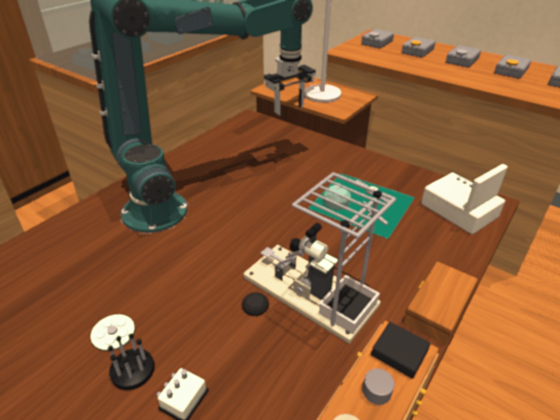

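View pics/side0.png

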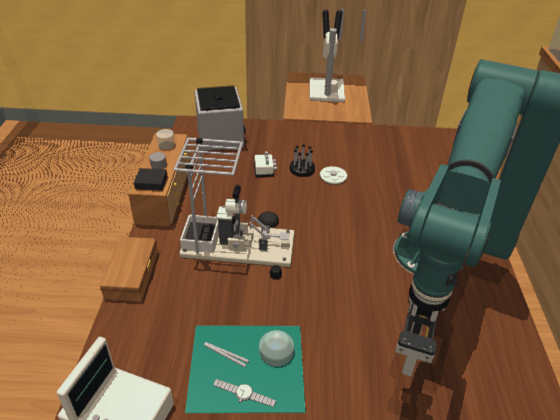

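View pics/wrist0.png

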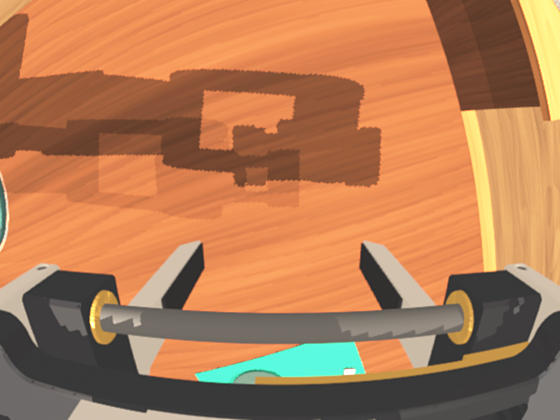

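```bash
python3 - <<'E'
import cv2
a=cv2.imread('pics/scene0.png')[165:335,235:400]; cv2.imwrite('pics/sc_z.png',cv2.resize(a,None,fx=3.5,fy=3.5,interpolation=cv2.INTER_CUBIC))
a=cv2.imread('pics/side0.png')[130:290,165:305]; cv2.imwrite('pics/si_z.png',cv2.resize(a,None,fx=3.5,fy=3.5,interpolation=cv2.INTER_CUBIC))
E
```

```text
(no output)
```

View pics/sc_z.png

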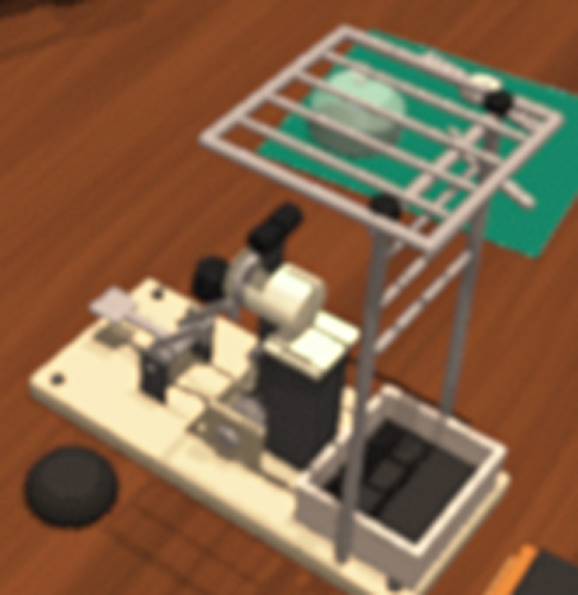

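View pics/si_z.png

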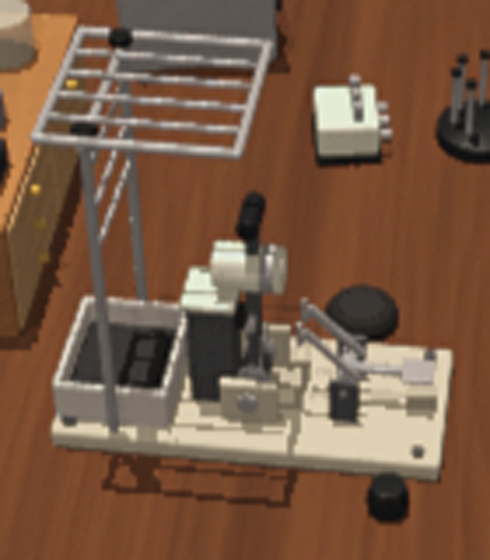

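```bash
cat > fit.py <<'E'
import numpy as np
from scipy.optimize import least_squares
from bench import robot
D={'scene':(235,165,[((-5,-78,330),205,135),((-5,78,330),345,30),((151,-78,330),430,243),((151,78,330),560,118),((-170,-75,20),33,380),((-170,75,20),150,280),((170,75,20),508,480),((0,0,215),276,228)]),
'side':(165,130,[((-170,75,20),437,468),((-170,-75,20),452,348),((170,75,20),53,437),((-5,78,330),240,153),((-5,-78,330),270,42),((151,78,330),37,135),((151,-78,330),80,30),((0,0,215),251,215)])}
def pr(m,X):
    c=m['R']@X+m['t']; return np.array([m['fx']*c[0]/c[2]+m['cx'],m['fy']*c[1]/c[2]+m['cy']])
M={k:robot.camera_model(k) for k in D}
def T(p,X):
    c,s=np.cos(p[2]),np.sin(p[2]); X=np.array(X)/1000
    return np.array([p[0]+c*X[0]-s*X[1],p[1]+s*X[0]+c*X[1],X[2]])
def res(p):
    r=[]
    for k,(ox,oy,L) in D.items():
        for X,u,v in L: r.append(pr(M[k],T(p,X))-[u/3.5+ox,v/3.5+oy])
    return np.ravel(r)
s=least_squares(res,[.5,0,0],loss='soft_l1')
p=s.x
if __name__=='__main__':
    print(p); print(res(p).reshape(-1,2).round(1))
    for n,X in dict(grip=(0,0,215),cocked=(-122,0,163),edge=(-5,0,333),trig=(-144,0,60)).items(): print(n,T(p,X).round(4))
E
python3 fit.py
```

```text
[ 0.59413737  0.01379299 -0.0457372 ]
[[-0.4  1.5]
 [ 0.  -0. ]
 [-0.8  1.5]
 [-0.7  0.1]
 [-1.8 -1.9]
 [-0.7 -2.2]
 [ 0.6 -2.7]
 [-0.4 -1.3]
 [ 0.3 -1. ]
 [-0.1 -0.1]
 [-1.7 -2.3]
 [-1.4  1.3]
 [-0.8  1. ]
 [-1.5  1.8]
 [-0.2  0.4]
 [-0.5 -0.1]]
grip [0.5941 0.0138 0.215 ]
cocked [0.4723 0.0194 0.163 ]
edge [0.5891 0.014  0.333 ]
trig [0.4503 0.0204 0.06  ]
```

The scene view shows the tester's grip at about px (314,230), and the side view shows it at (237,191). My fit puts the grip at (0.594, 0.014, 0.215) with the tester yawed about -2.6°. I'll move to free space behind and above it, turning the jaws into line.

Call:
apply_moves(
  rows=[
    {"delta_pos": [-100, -80, -80], "turn": -4},
    {"delta_pos": [-469, -373, -246], "turn": -14.7},
    {"delta_pos": [-469, -373, -246], "turn": -14.7},
    {"delta_pos": [-469, -373, -246], "turn": -14.7},
    {"delta_pos": [-469, -373, -246], "turn": -14.7},
    {"delta_pos": [-469, -373, -246], "turn": -14.7},
    {"delta_pos": [-469, -373, -246], "turn": -14.7},
    {"delta_pos": [-469, -373, -246], "turn": -14.7},
    {"delta_pos": [-469, -373, -246], "turn": -14.7},
    {"delta_pos": [-469, -373, -246], "turn": -14.7},
    {"delta_pos": [-469, -373, -246], "turn": -14.7},
    {"delta_pos": [-469, -373, -246], "turn": -14.7},
    {"delta_pos": [-469, -373, -246], "turn": -14.7},
    {"delta_pos": [-469, -373, -246], "turn": -14.7},
  ],
)

```text
time: 1.9
tool_pos: [0.4997, 0.0303, 0.4514]
ee_rot: [3.141, -0.0, 3.097]
wrist_force: [-1.0, 0.4, -0.2]
width: 0.0941
```

Call:
apply_moves(
  rows=[
    {"delta_pos": [-50, 0, -40], "turn": 0},
    {"delta_pos": [-100, 0, -80], "turn": 0},
    {"delta_pos": [-150, 0, -120], "turn": 0},
    {"delta_pos": [-200, 0, -150], "turn": 0},
    {"delta_pos": [-250, 0, -150], "turn": 0},
    {"delta_pos": [-300, 0, -150], "turn": 0},
    {"delta_pos": [-350, 0, -150], "turn": 0},
    {"delta_pos": [-350, 0, -150], "turn": 0},
    {"delta_pos": [-350, 0, -150], "turn": 0},
  ],
)

```text
time: 3.02
tool_pos: [0.6769, 0.0121, 0.4602]
ee_rot: [3.139, 0.041, 3.095]
wrist_force: [0.4, -0.1, -0.0]
width: 0.094
```

```bash
python3 -c "
from bench import robot
o=robot.get_obs();print(o['joint_positions'].round(3),o['tool_pos'],o['ee_rot'])"
```

```text
[-0.068  0.535  0.275  0.005  2.291 -1.589] [0.67694957 0.01206361 0.4601726 ] [3.13875357 0.04075035 3.09510771]
```

Call:
apply_moves(
  rows=[
    {"delta_pos": [0, 0, 0], "turn": 0},
    {"delta_pos": [0, 0, 0], "turn": 0},
  ],
)

```text
time: 3.28
tool_pos: [0.676, 0.0123, 0.4623]
ee_rot: [3.139, 0.043, 3.095]
wrist_force: [0.3, 0.1, -0.2]
width: 0.0938
```

Call:
apply_moves(
  rows=[
    {"delta_pos": [20, 0, 20], "turn": 0},
    {"delta_pos": [40, 0, 40], "turn": 0},
    {"delta_pos": [60, 0, 60], "turn": 0},
    {"delta_pos": [60, 0, 60], "turn": 0},
  ],
)

```text
time: 3.78
tool_pos: [0.617, 0.0153, 0.3981]
ee_rot: [3.139, 0.039, 3.096]
wrist_force: [0.4, -0.9, 0.1]
width: 0.0942
```

```bash
python3 -c "
from bench import robot
o=robot.get_obs();print(o['joint_positions'].round(3),o['tool_pos'],o['ee_rot'])"
```

```text
[-0.069  0.265  0.783  0.004  2.055 -1.592] [0.61696286 0.01533259 0.39808835] [3.13870349 0.03913608 3.0955032 ]
```

```bash
cat > arm.py <<'E'
import numpy as np
from scipy.optimize import least_squares
D=[(.0879,1.3723,1.6836,.5494,.2043),(.535,.275,2.291,.6770,.4602),(.265,.783,2.055,.6171,.3981)]
def fk(p,q2,q3,q5):
    a0,L1,L2,c,z0,L3=p; t=np.pi-q2-q3-q5
    return np.array([a0+L1*np.sin(q2)+L2*np.sin(q2+q3+c)+L3*np.sin(t), z0+L1*np.cos(q2)+L2*np.cos(q2+q3+c)-L3*np.cos(t)])
f=lambda p:np.concatenate([fk(p,*d[:3])-d[3:] for d in D]+[1e-4*(np.array(p)-[0,.4,.4,0,.3,.3])])
s=least_squares(f,[0,.4,.4,0,.3,.3]); p=s.x
if __name__=='__main__':
    print(p.round(3),f(p)[:6].round(4))
    for q2,q3,q5 in [(-.3,.79,2.65),(0,.49,2.65),(.2,.29,2.65)]: print(fk(p,q2,q3,q5))
E
python3 arm.py
```

```text
[0.001 0.451 0.511 0.193 0.163 0.366] [-0. -0. -0. -0.  0.  0.]
[0.19148336 0.62434779]
[0.32468754 0.64447963]
[0.4142367  0.63549474]
```

Call:
apply_moves(
  rows=[
    {"delta_pos": [40, 0, -40], "turn": 0},
    {"delta_pos": [280, 0, -250], "turn": 0},
    {"delta_pos": [280, 0, -250], "turn": 0},
    {"delta_pos": [280, 0, -250], "turn": 0},
    {"delta_pos": [280, 0, -250], "turn": 0},
    {"delta_pos": [280, 0, -250], "turn": 0},
    {"delta_pos": [280, 0, -250], "turn": 0},
    {"delta_pos": [280, 0, -250], "turn": 0},
  ],
)

```text
time: 4.78
tool_pos: [0.3295, 0.0277, 0.6381]
ee_rot: [3.139, 0.047, 3.095]
wrist_force: [0.3, 0.4, -0.1]
width: 0.0938
```

Call:
apply_moves(
  rows=[
    {"delta_pos": [50, 0, -35], "turn": 0},
  ],
)

```text
time: 4.9
tool_pos: [0.285, 0.0295, 0.6543]
ee_rot: [3.139, 0.036, 3.095]
wrist_force: [0.1, -0.6, -0.3]
width: 0.0936
```

```bash
cat > st.py <<'E'
from bench import robot
o=robot.get_obs();print(o['time'],o['joint_positions'].round(3),o['tool_pos'].round(4),o['ee_rot'].round(3))
E
python3 st.py
```

```text
4.9 [-0.102 -0.093  0.547  0.011  2.652 -1.617] [0.285  0.0295 0.6543] [3.139 0.036 3.095]
```

Call:
apply_moves(
  rows=[
    {"delta_pos": [40, 0, -45], "turn": 0},
  ],
)

```text
time: 5.03
tool_pos: [0.2461, 0.033, 0.6645]
ee_rot: [-3.141, 0.082, 3.095]
wrist_force: [0.1, 0.1, 1.3]
width: 0.0941
```

Call:
apply_moves(
  rows=[
    {"delta_pos": [0, 0, -60], "turn": 0},
  ],
)

```text
time: 5.15
tool_pos: [0.2461, 0.0351, 0.6806]
ee_rot: [-3.137, 0.13, 3.095]
wrist_force: [0.1, -1.3, -0.6]
width: 0.0938
```

```bash
python3 st.py
```

```text
5.15 [-8.900e-02 -1.630e-01  5.220e-01  1.000e-03  2.653e+00 -1.612e+00] [0.2461 0.0351 0.6806] [-3.137  0.13   3.095]
```

Call:
apply_moves(
  rows=[
    {"delta_pos": [0, 0, -62], "turn": 0},
    {"delta_pos": [0, 0, -124], "turn": 0},
    {"delta_pos": [0, 0, -186], "turn": 0},
  ],
)

```text
time: 5.52
tool_pos: [0.2506, 0.0394, 0.6975]
ee_rot: [-3.133, 0.178, 3.096]
wrist_force: [0.1, -0.1, -0.1]
width: 0.0941
```

Call:
apply_moves(
  rows=[
    {"delta_pos": [0, 0, -62], "turn": 0},
  ],
)

```text
time: 5.65
tool_pos: [0.2483, 0.0416, 0.7097]
ee_rot: [-3.13, 0.217, 3.096]
wrist_force: [-0.3, -0.6, 0.1]
width: 0.0945
```

```bash
python3 st.py
```

```text
5.65 [-0.043 -0.134  0.406 -0.027  2.653 -1.591] [0.2483 0.0416 0.7097] [-3.13   0.217  3.096]
```

Call:
apply_moves(
  rows=[
    {"delta_pos": [20, -4, -58], "turn": 0},
  ],
)

```text
time: 5.78
tool_pos: [0.225, 0.0421, 0.7187]
ee_rot: [-3.125, 0.256, 3.097]
wrist_force: [-0.1, 0.6, 1.1]
width: 0.0937
```

Call:
apply_moves(
  rows=[
    {"delta_pos": [20, -4, -58], "turn": 0},
  ],
)

```text
time: 5.9
tool_pos: [0.1986, 0.0443, 0.7279]
ee_rot: [-3.119, 0.299, 3.097]
wrist_force: [-0.2, 0.8, -0.3]
width: 0.0938
```

Call:
apply_moves(
  rows=[
    {"delta_pos": [20, -4, -58], "turn": 0},
  ],
)

```text
time: 6.02
tool_pos: [0.1724, 0.0485, 0.736]
ee_rot: [-3.112, 0.339, 3.096]
wrist_force: [-0.2, 0.1, 0.3]
width: 0.0938
```

```bash
python3 st.py
```

```text
6.025 [ 0.126 -0.249  0.401 -0.184  2.654 -1.572] [0.1724 0.0485 0.736 ] [-3.112  0.339  3.096]
```

Call:
apply_moves(
  rows=[
    {"delta_pos": [-20, -10, -58], "turn": 0},
  ],
)

```text
time: 6.15
tool_pos: [0.1773, 0.046, 0.7541]
ee_rot: [-3.105, 0.388, 3.102]
wrist_force: [1.2, -0.7, -0.4]
width: 0.0939
```

Call:
apply_moves(
  rows=[
    {"delta_pos": [-20, -10, -58], "turn": 0},
  ],
)

```text
time: 6.28
tool_pos: [0.1815, 0.0411, 0.7628]
ee_rot: [-3.097, 0.414, 3.104]
wrist_force: [0.7, -0.2, -0.6]
width: 0.094
```

```bash
python3 st.py
```

```text
6.275 [ 0.116 -0.201  0.275 -0.225  2.653 -1.63 ] [0.1815 0.0411 0.7628] [-3.097  0.414  3.104]
```

Call:
apply_moves(
  rows=[
    {"delta_pos": [40, -10, -46], "turn": 0},
  ],
)

```text
time: 6.4
tool_pos: [0.1661, 0.0428, 0.7636]
ee_rot: [-3.089, 0.42, 3.088]
wrist_force: [0.3, -0.4, 0.6]
width: 0.094
```

Call:
apply_moves(
  rows=[
    {"delta_pos": [40, -10, -46], "turn": 0},
  ],
)

```text
time: 6.52
tool_pos: [0.1484, 0.045, 0.7659]
ee_rot: [-3.087, 0.433, 3.1]
wrist_force: [-0.6, -0.0, 0.1]
width: 0.0938
```

```bash
python3 st.py
```

```text
6.525 [ 0.603 -0.208  0.277 -0.683  2.654 -1.586] [0.1484 0.045  0.7659] [-3.087  0.433  3.1  ]
```

Call:
apply_moves(
  rows=[
    {"delta_pos": [-30, 0, 40], "turn": 0},
    {"delta_pos": [-273, 0, 363], "turn": 0},
    {"delta_pos": [-273, 0, 363], "turn": 0},
    {"delta_pos": [-273, 0, 363], "turn": 0},
    {"delta_pos": [-273, 0, 363], "turn": 0},
    {"delta_pos": [-273, 0, 363], "turn": 0},
    {"delta_pos": [-273, 0, 363], "turn": 0},
    {"delta_pos": [-273, 0, 363], "turn": 0},
    {"delta_pos": [-273, 0, 363], "turn": 0},
    {"delta_pos": [-273, 0, 363], "turn": 0},
  ],
)

```text
time: 7.78
tool_pos: [0.5472, 0.0119, 0.5518]
ee_rot: [-3.089, 0.433, 3.106]
wrist_force: [-0.3, 0.6, 0.4]
width: 0.0942
```

```bash
python3 st.py
```

```text
7.775 [-0.053 -0.076  0.892 -0.047  1.892 -1.601] [0.5472 0.0119 0.5518] [-3.089  0.433  3.106]
```

Call:
apply_moves(
  rows=[
    {"delta_pos": [-62, 0, 0], "turn": 0},
    {"delta_pos": [-124, 0, 0], "turn": 0},
    {"delta_pos": [-186, 0, 0], "turn": 0},
  ],
)

```text
time: 8.15
tool_pos: [0.6907, 0.0054, 0.6048]
ee_rot: [-3.089, 0.464, 3.108]
wrist_force: [-11.1, -1.4, 14.2]
width: 0.0938
```

Call:
apply_moves(
  rows=[
    {"delta_pos": [-62, 0, 0], "turn": 0},
  ],
)

```text
time: 8.28
tool_pos: [0.7234, 0.0021, 0.5912]
ee_rot: [-3.09, 0.492, 3.11]
wrist_force: [0.4, 0.5, -1.1]
width: 0.0939
```

```bash
python3 st.py
```

```text
8.275 [-0.056  0.386  0.279 -0.044  1.984 -1.61 ] [0.7234 0.0021 0.5912] [-3.09   0.492  3.11 ]
```

Call:
apply_moves(
  rows=[
    {"delta_pos": [-62, 0, 0], "turn": 0},
  ],
)

```text
time: 8.4
tool_pos: [0.7492, -0.0007, 0.5915]
ee_rot: [-3.089, 0.539, 3.112]
wrist_force: [-0.8, 0.6, 0.1]
width: 0.0938
```

Call:
apply_moves(
  rows=[
    {"delta_pos": [-62, 0, 0], "turn": 0},
  ],
)

```text
time: 8.52
tool_pos: [0.774, -0.0032, 0.5895]
ee_rot: [-3.089, 0.58, 3.115]
wrist_force: [0.1, -0.4, 0.6]
width: 0.0943
```

Call:
apply_moves(
  rows=[
    {"delta_pos": [-62, 0, 0], "turn": 0},
  ],
)

```text
time: 8.65
tool_pos: [0.7971, -0.0055, 0.5885]
ee_rot: [-3.088, 0.621, 3.117]
wrist_force: [0.7, -0.4, -0.1]
width: 0.0934
```

Call:
apply_moves(
  rows=[
    {"delta_pos": [-62, 0, 0], "turn": 0},
  ],
)

```text
time: 8.78
tool_pos: [0.8182, -0.0075, 0.5896]
ee_rot: [-3.087, 0.663, 3.12]
wrist_force: [-0.4, 0.0, 0.8]
width: 0.0941
```

Call:
apply_moves(
  rows=[
    {"delta_pos": [-62, 0, 0], "turn": 0},
  ],
)

```text
time: 8.9
tool_pos: [0.837, -0.0092, 0.5929]
ee_rot: [-3.086, 0.706, 3.123]
wrist_force: [0.7, 0.6, -0.3]
width: 0.0941
```

```bash
python3 st.py
```

```text
8.9 [-0.069  0.459  0.274 -0.022  1.702 -1.612] [ 0.837  -0.0092  0.5929] [-3.086  0.706  3.123]
```

```bash
cat > plan.py <<'E'
import numpy as np
from scipy.spatial.transform import Rotation as Ro
from fit import T,p
from bench import robot
o=robot.get_obs(); R=Ro.from_euler('xyz',o['ee_rot']).as_matrix(); P=o['tool_pos']
def tt(X): # world target for TCP -> tool delta mm
    return ((np.array(X)-P)@R*1000).round(1)
ty=np.array([-np.sin(p[2]),np.cos(p[2]),0])
if __name__=='__main__':
    print(R.round(3)); print('ty in tool',(ty@R).round(4),'turn deg',np.degrees(np.arctan2(-(ty@R)[0],(ty@R)[1])))
    g=T(p,(0,0,215))
    print('via',tt([.45,.02,.50]),'pre',tt(g+R[:,2]*(-.10+.019)-0*R[:,0]))
E
python3 plan.py
```

```text
[[-0.761  0.054  0.646]
 [ 0.014  0.998 -0.067]
 [-0.648 -0.042 -0.76 ]]
ty in tool [-0.0207  0.9991 -0.0376] turn deg 1.1870587245576167
via [ 355.2   12.1 -181.5] pre [430.3  25.7  47.7]
```

Call:
apply_moves(
  rows=[
    {"delta_pos": [40, 0, -20], "turn": 0},
    {"delta_pos": [355, 12, -182], "turn": 1.2},
    {"delta_pos": [355, 12, -182], "turn": 1.2},
    {"delta_pos": [355, 12, -182], "turn": 1.2},
    {"delta_pos": [355, 12, -182], "turn": 1.2},
    {"delta_pos": [355, 12, -182], "turn": 1.2},
    {"delta_pos": [355, 12, -182], "turn": 1.2},
    {"delta_pos": [355, 12, -182], "turn": 1.2},
    {"delta_pos": [355, 12, -182], "turn": 1.2},
  ],
)

```text
time: 10.02
tool_pos: [0.4497, 0.0199, 0.5015]
ee_rot: [-3.104, 0.706, 3.095]
wrist_force: [0.2, -0.4, 0.4]
width: 0.0938
```

```bash
python3 st.py; python3 plan.py; python3 - <<'E'
from look import *
snap('wrist','w1.png')
E
```

```text
10.025 [-0.059 -0.547  1.447 -0.029  1.536 -1.579] [0.4497 0.0199 0.5015] [-3.104  0.706  3.095]
[[-0.76   0.07   0.646]
 [ 0.035  0.997 -0.067]
 [-0.649 -0.028 -0.76 ]]
ty in tool [ 4.000e-04  9.993e-01 -3.780e-02] turn deg -0.02056598057224003
via [0.8 0.1 1.3] pre [ 76.   12.2 230.5]
```

View pics/w1.png

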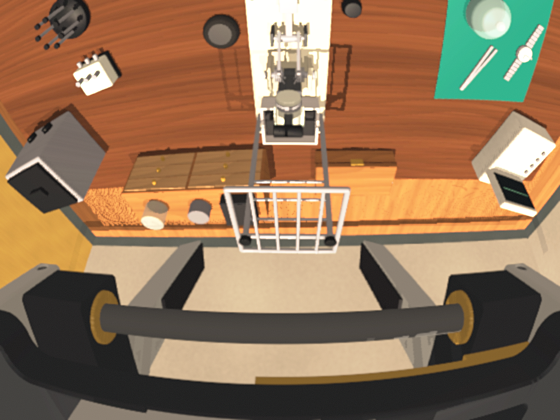

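The wrist view shows the guard centred near (290,215) and the hammer end-on near (288,100), so the tester is square to the jaws. I'll go to the pre-grasp pose 100 mm behind the grip.

Call:
apply_moves(
  rows=[
    {"delta_pos": [20, 3, 40], "turn": 0},
    {"delta_pos": [40, 6, 90], "turn": 0},
    {"delta_pos": [60, 10, 145], "turn": 0},
    {"delta_pos": [76, 12, 195], "turn": 0},
    {"delta_pos": [76, 12, 225], "turn": 0},
    {"delta_pos": [76, 12, 230], "turn": 0},
    {"delta_pos": [76, 12, 230], "turn": 0},
  ],
)

```text
time: 10.95
tool_pos: [0.5417, 0.0189, 0.2751]
ee_rot: [-3.104, 0.702, 3.095]
wrist_force: [-0.1, -0.1, -0.9]
width: 0.0941
```

```bash
python3 st.py; python3 - <<'E'
from look import *
for n in ['wrist','scene','side']:
    im=snap(n,n+'2.png')
a=cv2.imread('pics/wrist2.png')[20:320,130:450]; cv2.imwrite('pics/w2z.png',cv2.resize(a,None,fx=2,fy=2,interpolation=cv2.INTER_CUBIC))
E
```

```text
10.95 [-0.045 -0.451  1.851 -0.045  1.04  -1.547] [0.5417 0.0189 0.2751] [-3.104  0.702  3.095]
```

View pics/w2z.png

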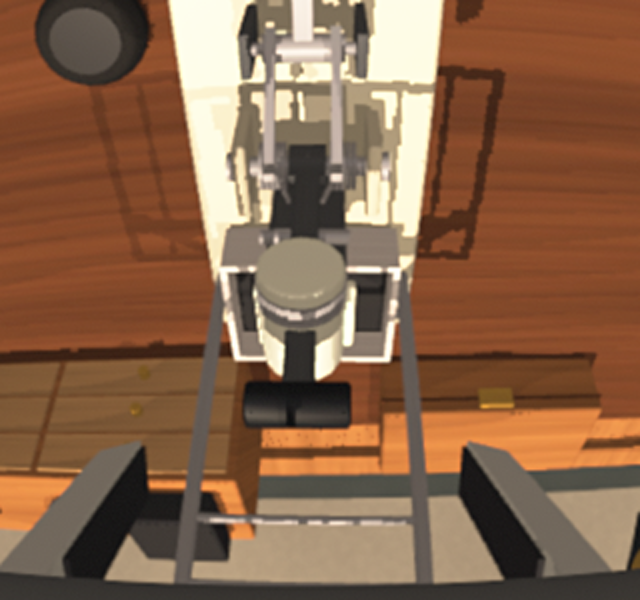

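View pics/side2.png

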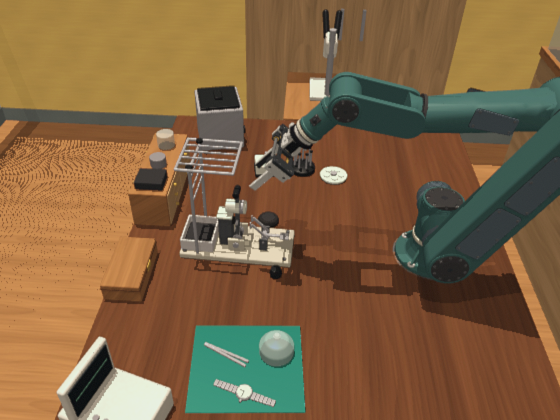

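```bash
python3 - <<'E'
from plan import *
m=robot.camera_model('wrist'); M=m['mount']
def ray(u,v):
    d=np.array([u-m['cx'],v-m['cy']]); r=np.hypot(*d); th=r/m['fx']
    return np.append(np.sin(th)*d/max(r,1e-9),np.cos(th))
c=ray(130+297.5/2,20+404/2); a=ray(130+244/2,20+404/2); b=ray(130+351/2,20+404/2)
# depth from length along y
s=44/np.linalg.norm(a/1-b/1)
g=T(p,(0,0,215)); gt=R.T@(g-P); gc=M[:3,:3].T@(gt-M[:3,3])
print('pred cam',gc*1000,'dist',np.linalg.norm(gc)*1000)
for d in (s,np.linalg.norm(gc)*1000):
    t=M[:3,:3]@(c*d/1000)+M[:3,3]; print(d,'tool mm',t*1000,'pred tool',gt*1000,'world',R@t+P)
E
```

```text
pred cam [ -0.64468635   5.05768359 270.80829848] dist 270.8562908753116
267.7743347259477 tool mm [-0.36487712 -1.31152498 78.16843307] pred tool [7.35286254e-02 2.56919297e-01 8.14886359e+01] world [0.59221641 0.01243728 0.21785446]
270.8562908753116 tool mm [-1.18398146 -1.33127193 81.13948201] pred tool [7.35286254e-02 2.56919297e-01 8.14886359e+01] world [0.59475607 0.01218851 0.21612625]
```

The wrist view shows the grip at px (279,222), spanning 252 to 306. It agrees with the triangulated position within 2 mm. I'll advance 99 mm along the fingers.

Call:
apply_moves(
  rows=[
    {"delta_pos": [-1, -1, 20], "turn": 0},
    {"delta_pos": [-1, -1, 45], "turn": 0},
    {"delta_pos": [-1, -1, 70], "turn": 0},
    {"delta_pos": [-1, -1, 90], "turn": 0},
    {"delta_pos": [-1, -1, 99], "turn": 0},
    {"delta_pos": [-1, -1, 99], "turn": 0},
  ],
)

```text
time: 11.85
tool_pos: [0.6055, 0.0113, 0.2001]
ee_rot: [-3.104, 0.703, 3.095]
wrist_force: [-0.3, -0.2, -0.8]
width: 0.0942
```

```bash
python3 st.py; python3 - <<'E'
from look import *
for n in ['wrist','side']:
    im=snap(n,n+'3.png')
a=cv2.imread('pics/wrist3.png')[120:380,120:440]; b=cv2.imread('pics/side3.png')[120:290,160:340]
cv2.imwrite('pics/w3z.png',cv2.resize(a,None,fx=2,fy=2,interpolation=cv2.INTER_CUBIC))
cv2.imwrite('pics/s3z.png',cv2.resize(b,None,fx=3.5,fy=3.5,interpolation=cv2.INTER_CUBIC))
E
```

```text
11.85 [-0.057 -0.267  1.873 -0.041  0.834 -1.551] [0.6055 0.0113 0.2001] [-3.104  0.703  3.095]
```

View pics/w3z.png

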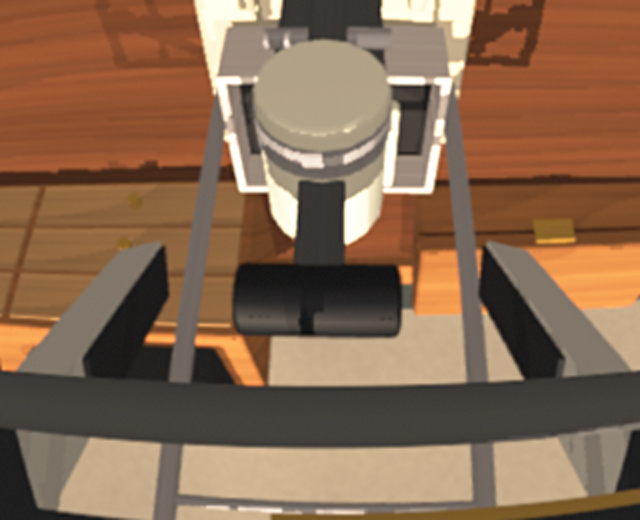

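View pics/s3z.png

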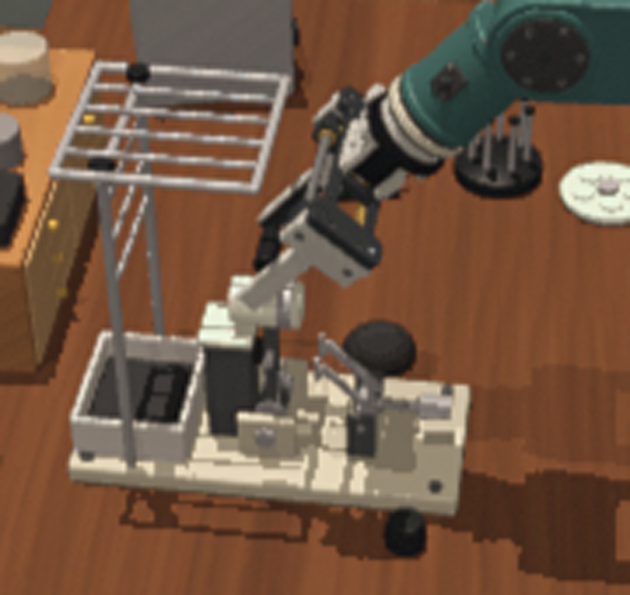

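```bash
python3 - <<'E'
from plan import *
m=robot.camera_model('wrist'); M=m['mount']
def ray(u,v):
    d=np.array([u-m['cx'],v-m['cy']]); r=np.hypot(*d); th=r/m['fx']
    return np.append(np.sin(th)*d/max(r,1e-9),np.cos(th))
a=ray(120+233/2,120+300/2);b=ray(120+402/2,120+300/2);c=ray(279,270)
d=44/np.linalg.norm(a-b)
for dd in (d-6,d,d+6): print(dd,M[:3,:3]@(c*dd)+M[:3,3]*1000)
g=T(p,(0,0,215));print(R.T@(g-P)*1000)
E
```

```text
164.64047059441762 [  4.17948991  -0.5187017  -29.41389615]
170.64047059441762 [  1.75150487  -0.55233666 -23.92720704]
176.64047059441762 [ -0.67648016  -0.58597163 -18.44051793]
[ -0.08804972   1.23179601 -18.11294308]
```

The grip sits centred between the pads. I'll close the fingers on it.

Call:
apply_moves(
  rows=[
    {"delta_pos": [0, 0, 0], "turn": 0},
    {"delta_pos": [0, 0, 0], "turn": 0},
    {"delta_pos": [0, 0, 0], "turn": 0},
    {"delta_pos": [0, 0, 0], "turn": 0},
    {"delta_pos": [0, 0, 0], "turn": 0},
    {"delta_pos": [0, 0, 0], "turn": 0},
  ],
  hand=30,
)

```text
time: 12.7
tool_pos: [0.6053, 0.0099, 0.1996]
ee_rot: [-3.1, 0.702, 3.097]
wrist_force: [-0.2, -5.2, 0.0]
width: 0.0442
```

```bash
python3 st.py; python3 - <<'E'
from plan import *
print(o['wrist_force'],o['wrist_torque'],o['width'])
# arc deltas: TCP offset constant; grip moves along arc
g0=T(p,(0,0,215))
for q in np.arange(.05,.91,.05).tolist()+[.85,.83,.80,.78]:
    d=T(p,(-170*np.sin(q),0,45+170*np.cos(q)))-g0
    print(round(q,2),(d@R*1000).round(1))
E
```

```text
12.7 [-0.058 -0.267  1.874 -0.044  0.833 -1.551] [0.6053 0.0099 0.1996] [-3.1    0.702  3.097]
[-0.15891878 -5.2000959   0.04651787] [-0.50428229  0.39668343 -0.48745457] 0.04420403172265595
0.05 [ 6.6 -0.2 -5.3]
0.1 [ 13.5  -0.4 -10.3]
0.15 [ 20.6  -0.6 -14.9]
0.2 [ 28.   -0.8 -19.2]
0.25 [ 35.5  -0.9 -23.1]
0.3 [ 43.3  -1.1 -26.6]
0.35 [ 51.2  -1.2 -29.7]
0.4 [ 59.2  -1.3 -32.5]
0.45 [ 67.4  -1.4 -34.8]
0.5 [ 75.7  -1.5 -36.7]
0.55 [ 84.   -1.5 -38.2]
0.6 [ 92.5  -1.5 -39.3]
0.65 [100.9  -1.6 -39.9]
0.7 [109.4  -1.6 -40.1]
0.75 [117.9  -1.6 -40. ]
0.8 [126.4  -1.5 -39.3]
0.85 [134.9  -1.5 -38.3]
0.9 [143.2  -1.4 -36.8]
0.85 [134.9  -1.5 -38.3]
0.83 [131.5  -1.5 -38.8]
0.8 [126.4  -1.5 -39.3]
0.78 [123.   -1.5 -39.6]
```

Call:
apply_moves(
  rows=[
    {"delta_pos": [3.3, -1, -2.7], "turn": 0},
    {"delta_pos": [6.6, -1.2, -5.3], "turn": 0},
    {"delta_pos": [13.5, -1.4, -10.3], "turn": 0},
    {"delta_pos": [20.6, -1.6, -14.9], "turn": 0},
    {"delta_pos": [28, -1.8, -19.2], "turn": 0},
    {"delta_pos": [35.5, -1.9, -23.1], "turn": 0},
    {"delta_pos": [43.3, -2.1, -26.6], "turn": 0},
    {"delta_pos": [51.2, -2.2, -29.7], "turn": 0},
    {"delta_pos": [59.2, -2.3, -32.5], "turn": 0},
    {"delta_pos": [59.2, -2.3, -32.5], "turn": 0},
  ],
)

```text
time: 13.95
tool_pos: [0.5384, 0.0129, 0.1859]
ee_rot: [-3.103, 0.702, 3.096]
wrist_force: [4.5, -5.1, -2.8]
width: 0.0438
```

```bash
python3 st.py; python3 - <<'E'
from plan import *
from look import snap
import cv2
# q from TCP: grip assumed fixed 18 mm behind the tcp
g=P-.0185*R[:,2]; c,s=np.cos(p[2]),np.sin(p[2]); dx=(g[0]-p[0])*c+(g[1]-p[1])*s
print('wf',o['wrist_force'],o['width'],'tester x,z',dx*1000,g[2]*1000,'q',np.arctan2(-dx,g[2]-.045),'rad',np.hypot(dx,g[2]-.045))
g0=T(p,(-170*np.sin(.4),0,45+170*np.cos(.4)))
for q in [.45,.5,.55,.6,.65,.7,.75,.8,.82,.84,.86,.88]:
    d=T(p,(-170*np.sin(q),0,45+170*np.cos(q)))-g0
    print(round(q,2),(d@R*1000).round(1))
snap('side','side4.png')
a=cv2.imread('pics/side4.png')[120:290,160:340]
cv2.imwrite('pics/s4z.png',cv2.resize(a,None,fx=3.5,fy=3.5,interpolation=cv2.INTER_CUBIC))
E
```

```text
13.95 [-0.063 -0.434  2.016 -0.036  0.856 -1.56 ] [0.5384 0.0129 0.1859] [-3.103  0.702  3.096]
wf [ 4.49338893 -5.13459715 -2.83351342] 0.043808804574426576 tester x,z -67.62229152252708 200.05241748250714 q 0.41125606389886593 rad 0.16915681032085975
0.45 [ 8.2 -0.1 -2.3]
0.5 [16.5 -0.2 -4.2]
0.55 [24.8 -0.2 -5.7]
0.6 [33.3 -0.3 -6.8]
0.65 [41.7 -0.3 -7.5]
0.7 [50.2 -0.3 -7.7]
0.75 [58.7 -0.3 -7.5]
0.8 [67.2 -0.3 -6.9]
0.82 [70.6 -0.3 -6.5]
0.84 [73.9 -0.2 -6.1]
0.86 [77.3 -0.2 -5.6]
0.88 [80.7 -0.2 -5. ]
```

View pics/s4z.png

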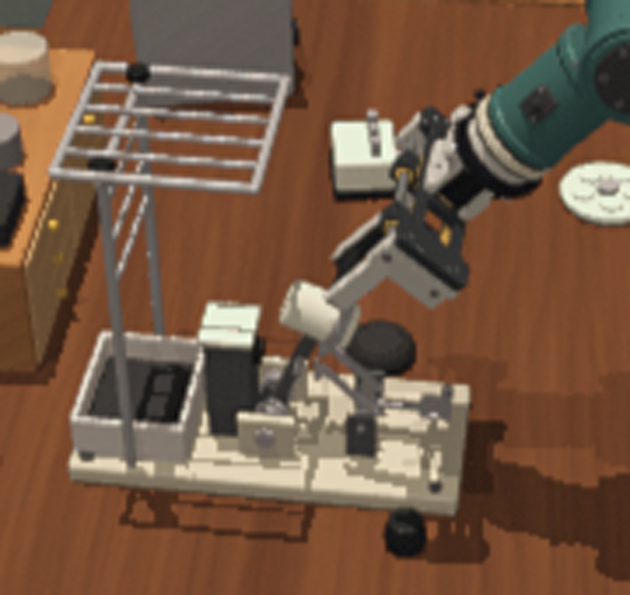

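The side view shows the hammer following at about 0.4 rad (head near (250,208)). I'll continue to 0.86.

Call:
apply_moves(
  rows=[
    {"delta_pos": [4, -0.5, -1.2], "turn": 0},
    {"delta_pos": [8.2, -0.8, -2.3], "turn": 0},
    {"delta_pos": [16.5, -0.9, -4.2], "turn": 0},
    {"delta_pos": [24.8, -0.9, -5.7], "turn": 0},
    {"delta_pos": [33.3, -1, -6.8], "turn": 0},
    {"delta_pos": [41.7, -1, -7.5], "turn": 0},
    {"delta_pos": [50.2, -1, -7.7], "turn": 0},
    {"delta_pos": [58.7, -1, -7.5], "turn": 0},
    {"delta_pos": [67.2, -1, -6.9], "turn": 0},
    {"delta_pos": [73.9, -1, -6.1], "turn": 0},
    {"delta_pos": [77, -1, -5.6], "turn": 0},
    {"delta_pos": [77, -1, -5.6], "turn": 0},
    {"delta_pos": [77, -1, -5.6], "turn": 0},
  ],
)

```text
time: 15.62
tool_pos: [0.4776, 0.0157, 0.1419]
ee_rot: [-3.105, 0.706, 3.095]
wrist_force: [10.4, -3.4, -4.4]
width: 0.0437
```

```bash
python3 st.py; cat > q.py <<'E'
from plan import *
from look import snap
import cv2,sys
n=sys.argv[1]
g=P-.0185*R[:,2]; c,s=np.cos(p[2]),np.sin(p[2]); dx=(g[0]-p[0])*c+(g[1]-p[1])*s
print('wf',o['wrist_force'],o['width'],'tester x,z',dx*1000,g[2]*1000,'q',np.arctan2(-dx,g[2]-.045),'rad',np.hypot(dx,g[2]-.045))
q0=np.arctan2(-dx,g[2]-.045);g0=T(p,(-170*np.sin(q0),0,45+170*np.cos(q0)))
for q in [.7,.74,.78,.79,.8,.82,.84,.86,.88]:
    d=T(p,(-170*np.sin(q),0,45+170*np.cos(q)))-g0
    print(round(q,2),(d@R*1000).round(1))
snap('side','side%s.png'%n);snap('wrist','w%s.png'%n)
a=cv2.imread('pics/side%s.png'%n)[150:280,190:330]; b=cv2.imread('pics/w%s.png'%n)[0:300,130:430]
cv2.imwrite('pics/s%sz.png'%n,cv2.resize(a,None,fx=4.5,fy=4.5,interpolation=cv2.INTER_CUBIC))
cv2.imwrite('pics/w%sz.png'%n,cv2.resize(b,None,fx=2,fy=2,interpolation=cv2.INTER_CUBIC))
E
python3 q.py 5
```

```text
15.625 [-0.07  -0.586  2.192 -0.029  0.829 -1.569] [0.4776 0.0157 0.1419] [-3.105  0.706  3.095]
wf [10.36747349 -3.41871855 -4.38886342] 0.04366405789466843 tester x,z -128.49599657122272 155.9366833747301 q 0.8586042705018821 rad 0.16975914954139232
0.7 [-26.9  -0.1  -2. ]
0.74 [-20.1  -0.1  -1.9]
0.78 [-13.3  -0.   -1.5]
0.79 [-11.6  -0.   -1.4]
0.8 [-9.9 -0.  -1.2]
0.82 [-6.5 -0.  -0.9]
0.84 [-3.1 -0.  -0.5]
0.86 [0.2 0.  0. ]
0.88 [3.6 0.  0.6]
```

View pics/s5z.png

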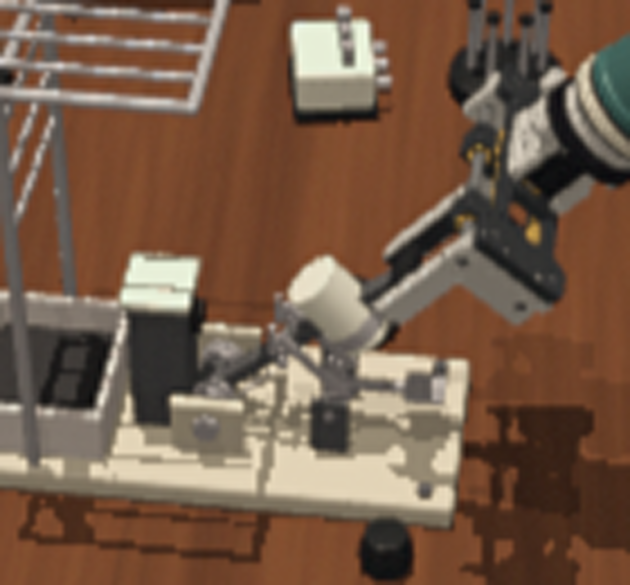

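View pics/w5z.png

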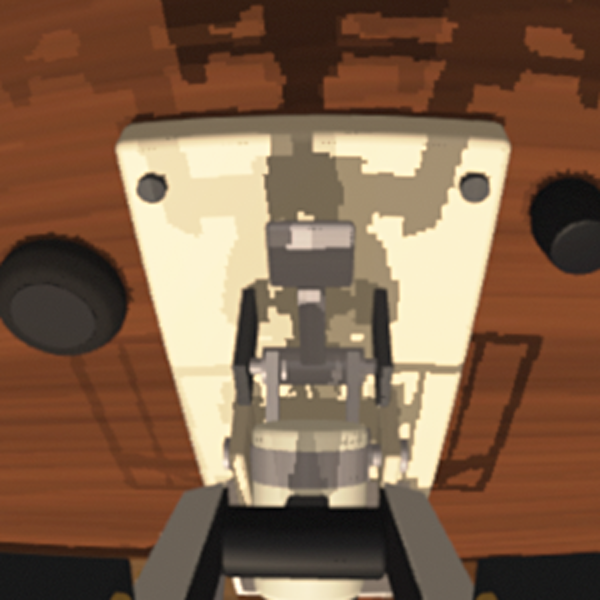

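Call:
apply_moves(
  rows=[
    {"delta_pos": [1.5, 0, 1], "turn": 0},
    {"delta_pos": [3, 0, 1.5], "turn": 0},
    {"delta_pos": [3, 0, 1.5], "turn": 0},
  ],
)

```text
time: 16.1
tool_pos: [0.4762, 0.0157, 0.14]
ee_rot: [-3.105, 0.706, 3.095]
wrist_force: [-0.4, -1.4, 5.1]
width: 0.044
```

```bash
python3 q.py 6
```

```text
wf [-0.38907361 -1.35325106  5.11337749] 0.043970224876833476 tester x,z -129.88944090827266 154.06665202040384 q 0.8723192440601624 rad 0.1696077870924667
0.7 [-29.2  -0.1  -2.3]
0.74 [-22.4  -0.1  -2.2]
0.78 [-15.6  -0.1  -1.9]
0.79 [-13.9  -0.1  -1.7]
0.8 [-12.2  -0.1  -1.6]
0.82 [-8.8 -0.  -1.2]
0.84 [-5.4 -0.  -0.8]
0.86 [-2.1 -0.  -0.3]
0.88 [1.3 0.  0.2]
```

Drawn to about 0.87. Now I'll ease it forward in small steps, watching the force pass to the catch.

Call:
apply_moves(
  rows=[
    {"delta_pos": [-2, 0, -0.3], "turn": 0},
    {"delta_pos": [-4, 0, -0.6], "turn": 0},
    {"delta_pos": [-6, 0, -0.8], "turn": 0},
    {"delta_pos": [-8, 0, -1.1], "turn": 0},
    {"delta_pos": [-8, 0, -1.1], "turn": 0},
  ],
)

```text
time: 16.82
tool_pos: [0.4818, 0.0154, 0.1462]
ee_rot: [-3.105, 0.707, 3.095]
wrist_force: [-2.9, -0.9, 5.9]
width: 0.0438
```

Call:
apply_moves(
  rows=[
    {"delta_pos": [-1, 0, -0.1], "turn": 0},
    {"delta_pos": [-2, 0, -0.2], "turn": 0},
    {"delta_pos": [-2, 0, -0.2], "turn": 0},
  ],
)

```text
time: 17.2
tool_pos: [0.4831, 0.0154, 0.1476]
ee_rot: [-3.105, 0.706, 3.095]
wrist_force: [-1.9, -1.6, 6.0]
width: 0.0437
```

Call:
apply_moves(
  rows=[
    {"delta_pos": [-1, 0, -0.1], "turn": 0},
    {"delta_pos": [-2, 0, -0.2], "turn": 0},
    {"delta_pos": [-2, 0, -0.2], "turn": 0},
  ],
)

```text
time: 17.58
tool_pos: [0.4839, 0.0153, 0.1483]
ee_rot: [-3.105, 0.704, 3.095]
wrist_force: [-4.0, -1.4, 7.9]
width: 0.0439
```

```bash
python3 q.py 7
```

```text
wf [-3.95855064 -1.42743466  7.89608944] 0.043904086391839306 tester x,z -122.19973731475227 162.42057449806546 q 0.8053402510568228 rad 0.1694708444401284
0.7 [-17.9  -0.   -0.9]
0.74 [-11.1  -0.   -0.8]
0.78 [-4.3 -0.  -0.4]
0.79 [-2.6 -0.  -0.2]
0.8 [-0.9 -0.  -0.1]
0.82 [2.5 0.  0.3]
0.84 [5.9 0.  0.7]
0.86 [9.2 0.  1.2]
0.88 [12.6  0.1  1.7]
```

View pics/s7z.png

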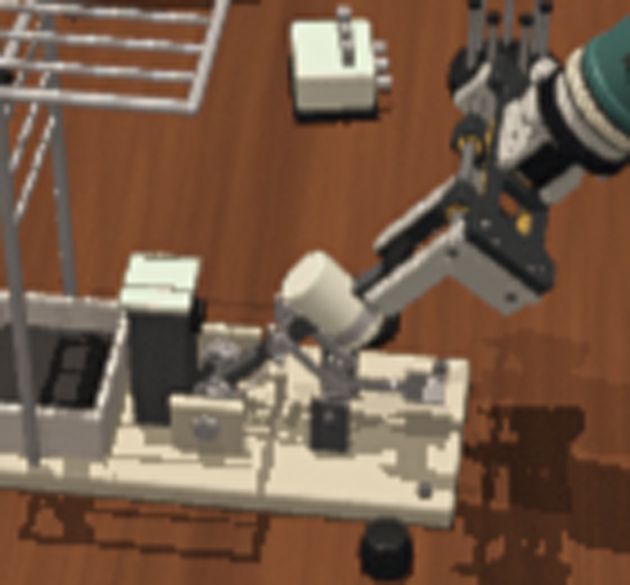

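View pics/w7z.png

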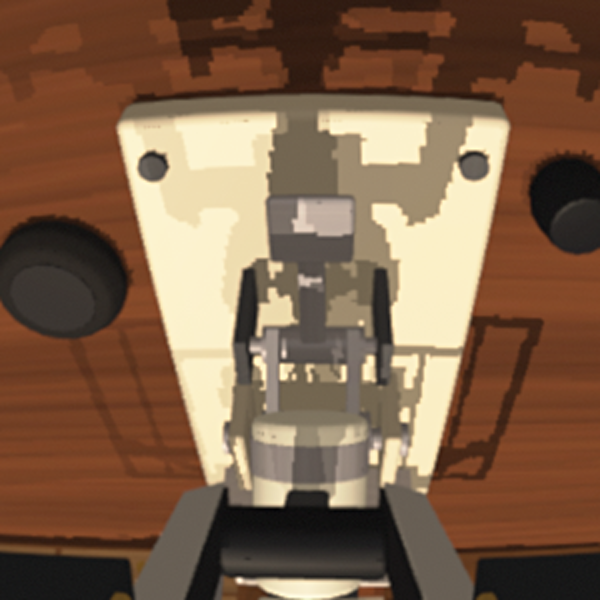

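Call:
apply_moves(
  rows=[
    {"delta_pos": [-1, 0, -1], "turn": 0},
    {"delta_pos": [-2, 0, -1.5], "turn": 0},
    {"delta_pos": [-2, 0, -1.5], "turn": 0},
  ],
)

```text
time: 18.05
tool_pos: [0.4838, 0.0153, 0.1484]
ee_rot: [-3.105, 0.701, 3.095]
wrist_force: [1.1, -0.9, 1.7]
width: 0.0437
```

```bash
python3 q.py 8 | head -1
```

```text
wf [ 1.05088399 -0.94082123  1.69757196] 0.04372292224036181 tester x,z -122.18522950937255 162.57296341021936 q 0.8046329483207452 rad 0.16956601084922304
```

The grip has stopped at q≈0.804 despite a further 2 mm command, so the catch seems to be holding. I'll confirm with a bit more forward easing.

Call:
apply_moves(
  rows=[
    {"delta_pos": [-1, 0, 0], "turn": 0},
    {"delta_pos": [-2, 0, 0], "turn": 0},
    {"delta_pos": [-2, 0, 0], "turn": 0},
  ],
)

```text
time: 18.52
tool_pos: [0.4845, 0.0153, 0.149]
ee_rot: [-3.105, 0.698, 3.095]
wrist_force: [-6.7, 0.6, 2.7]
width: 0.0437
```

```bash
python3 q.py 9 | head -1
```

```text
wf [-6.74586809  0.61101611  2.66535481] 0.04374707931576762 tester x,z -121.51672145192617 163.15073750648716 q 0.7994416329550293 rad 0.1694871982355949
```

The tangential force has reversed (about -2.8 N), so the catch is carrying the hammer. I'll take the slight forward push off and open.

Call:
apply_moves(
  rows=[
    {"delta_pos": [1, 0, -0.3], "turn": 0},
    {"delta_pos": [1, 0, -0.3], "turn": 0},
  ],
)

```text
time: 18.88
tool_pos: [0.4842, 0.0153, 0.1489]
ee_rot: [-3.105, 0.7, 3.095]
wrist_force: [-1.2, -0.5, -1.4]
width: 0.0441
```

Call:
apply_moves(
  rows=[
    {"delta_pos": [0, 0, 0], "turn": 0},
    {"delta_pos": [0, 0, 0], "turn": 0},
    {"delta_pos": [0, 0, 0], "turn": 0},
    {"delta_pos": [0, 0, 0], "turn": 0},
    {"delta_pos": [0, 0, 0], "turn": 0},
  ],
  hand=75,
)

```text
time: 19.5
tool_pos: [0.4848, 0.0151, 0.1501]
ee_rot: [-3.104, 0.702, 3.095]
wrist_force: [-0.1, -0.0, 1.0]
width: 0.0749
```

```bash
python3 q.py 10 | head -1
```

```text
wf [-0.07303315 -0.03105715  0.96266115] 0.07487587346879916 tester x,z -121.18062393204288 164.1692179420423 q 0.7937666275511097 rad 0.16995895422565174
```

View pics/w10z.png

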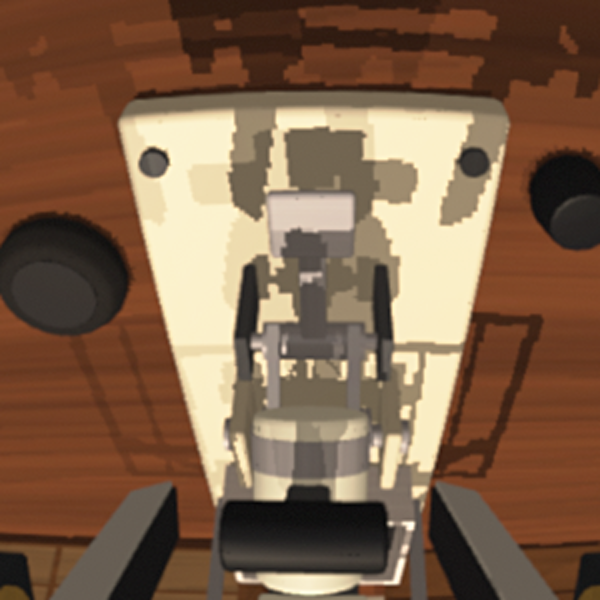

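The hammer stays cocked with the fingers clear on both sides (grip near px (282,268)). I'll retreat straight back along the tool.

Call:
apply_moves(
  rows=[
    {"delta_pos": [0, 0, -15], "turn": 0},
    {"delta_pos": [0, 0, -40], "turn": 0},
    {"delta_pos": [0, 0, -70], "turn": 0},
    {"delta_pos": [0, 0, -100], "turn": 0},
    {"delta_pos": [0, 0, -130], "turn": 0},
    {"delta_pos": [0, 0, -150], "turn": 0},
    {"delta_pos": [0, 0, -150], "turn": 0},
    {"delta_pos": [0, 0, -150], "turn": 0},
  ],
)

```text
time: 20.6
tool_pos: [0.4161, 0.0337, 0.2663]
ee_rot: [-3.095, 0.679, 3.094]
wrist_force: [-0.4, 0.3, -0.0]
width: 0.0754
```

```bash
python3 q.py 11 | head -1; python3 st.py
```

```text
wf [-0.38533171  0.26832502 -0.02530071] 0.07536600344745051 tester x,z -190.32896461213159 280.72830917902326 q 0.6792418283582239 rad 0.30297351454991445
20.7 [ 0.019 -0.756  2.011 -0.095  1.213 -1.485] [0.416  0.0335 0.2659] [-3.095  0.678  3.094]
```

View pics/s11z.png

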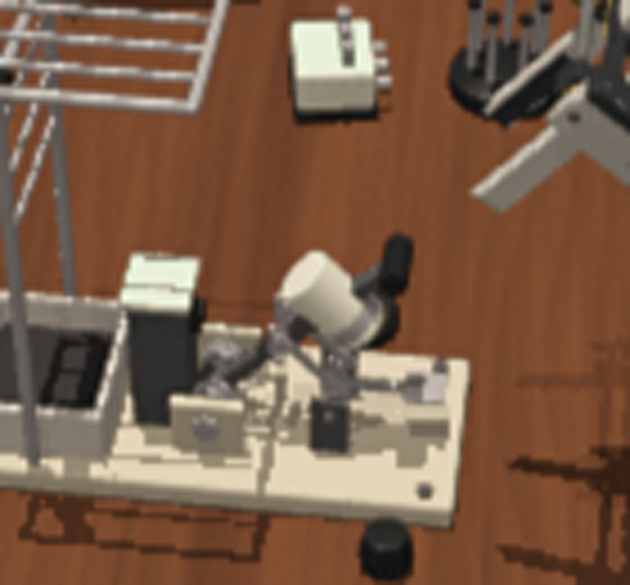

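View pics/side11.png

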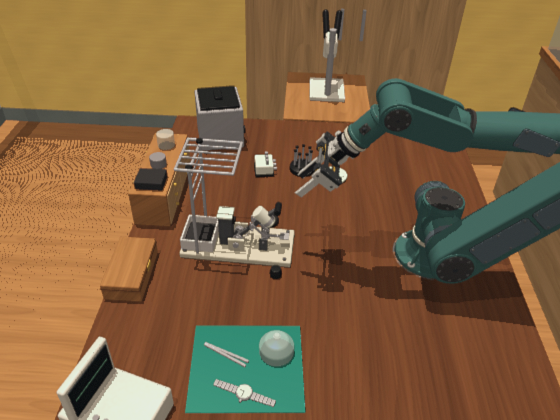

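The hammer stands cocked and free, with the grip at side px (278,208), and the bystanders are where they were. Joint 2 is close to its limit, so I'll nudge it off, then check the scene and hand in.

Call:
apply_moves(
  rows=[
    {"delta_pos": [-15, 0, 0], "turn": 0},
    {"delta_pos": [-25, 0, 0], "turn": 0},
    {"delta_pos": [-25, 0, 0], "turn": 0},
    {"delta_pos": [-25, 0, 0], "turn": 0},
  ],
)

```text
time: 21.2
tool_pos: [0.4358, 0.0328, 0.283]
ee_rot: [-3.095, 0.679, 3.094]
wrist_force: [0.4, 0.1, -0.2]
width: 0.0758
```

```bash
python3 st.py; python3 - <<'E'
from look import *
snap('scene','scene12.png')
E
```

```text
21.2 [ 0.014 -0.699  1.955 -0.091  1.211 -1.491] [0.4358 0.0328 0.283 ] [-3.095  0.679  3.094]
```

View pics/scene12.png

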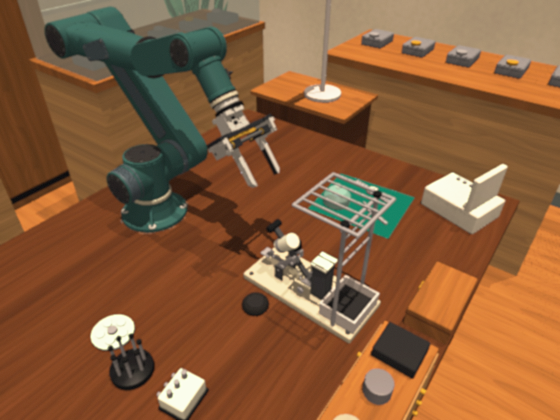

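The hammer is still cocked (grip near px (274,228)), the gripper is clear and the other items have not moved.

```bash
python3 -c "
from bench import robot
print(robot.close_job())"
```

```text
the job is handed in; nothing more can be done
None
```

The hammer is cocked and resting on its catch, and I handed the job in at about 21 s of the 42 s allowed.

**Tilt:** The moves can't command a tilt directly, so I pushed the arm against its joint limits in free space until the tool leaned about 40°. It kept a sideways roll of 2–3° that I did not correct.

**Drawing back:** I pinched the grip end to end from behind (it measured 44 mm), drew it to about 0.87 rad, then eased it forward.

**Catch holding:** The grip stopped at about 0.80 rad. The force along the swing reversed from about +3 N to −3 N, showing the catch was carrying the load. I took off that slight push, opened the fingers and backed away along the tool.

**Last checks:**
- The side and scene pictures after release show the hammer still cocked.
- By eye, none of the other items on the bench has moved.
- The wrist force is near zero with the gripper clear.

**Worth noting:**
- The angles come from camera fits and tool positions, good to about 0.02 rad. I could not read the hammer or catch joints directly.
- While drawing and easing, the wrist force reached about 12 N, mostly along the hammer arm. A brief 18 N reading came when the arm stopped at a joint limit in free space.
- Joint 2 got within 0.01 rad of its limit on the retreat, so I moved it away before handing in.

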